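# Roll a calibration weight to the inspection line

### The arm

A 6-joint arm with a two-finger parallel gripper is mounted at the origin on the work surface; the furniture and walls round the work are solid. World frame = base frame: x ahead of the robot, y to its left, z up, the work surface at z = 0. Lengths are in mm, angles in rad, forces in N, time in s.
With the tool pointing down it reaches from about 300 to 750 mm from the base axis. Payload 8.5 kg.
Tool frame: the origin (TCP) lies at the centre of the arm's flange, where the gripper is bolted on; the fingertips stand 173 mm ahead of it and the grasp point (between the pads) lies 155 mm ahead of it (arm.tip_reach is the distance from the TCP to the fingertips, in mm); x points along the fingers, z is the direction in which the jaws open and shut, and the axes are right-handed (so a half turn about x gives the same grasp; the last joint's range is limited). The gripper opens to 85 mm and grips with 20 to 120 N. Pads are 22 mm wide; open, the fingers measure 114 mm over their backs; the gripper's body (76 mm by 85 mm) begins 54 mm behind the grasp point. The pads swing forward as they close: fully open they stand 13 mm farther back than shut.
Start: joints at [-1.345, 0.381, 1.297, -0, 1.464, -0.215], TCP at [234.657, -497.411, 404.722] pointing down, gripper open.
Joint ranges: [-3.11, 3.11], [-0.89, 2.33], [0.22, 2.48], [-1.42, 4.56], [0.17, 2.85], [-2.88, 2.88]. Speed limits (rad/s): [2.39, 2.39, 3.14, 3.14, 3.14, 3.14].

### API

Orientations are given as a unit quaternion [x, y, z, w].
In Python, from rig import arm gives the robot as it stands.
- The arm moves only by the tool play_rows, never from a script. Its argument "steps" is a list of rows, each a list of 7 numbers: the shift along the tool's x, y, z in cm, then the turn, a rotation vector about the tool's x, y, z in degrees, then the finger opening in cm, from 0 to 8.54. A call has 1 to 5 rows; each row is the pose to reach, as a shift and turn from the pose commanded when the call began, along the tool's axes at that moment; what a row does not reach only later rows make up. A row lasts 1/10 s, in which the tool goes at most 50 mm and 8.59 degrees, less where a joint would pass 70% of its speed; a pose out of reach is approached as far as the arm can. A call with a gripper value outside its range is refused whole. The fingers move at their own pace and stop on an object; "grip_force" is the grip in N (left out, the last holds). Time passes only in rows, so rows that repeat a pose let the fingers close. It gives the time, the measured TCP pose, the force and the opening at its end, in the units of the state.
- arm.get_state(): the state, without advancing time (a new reading comes with each control period).
- arm.read_camera(name): name is "side" or "top" or "wrist"; returns a dict with "color" (480x640x3 uint8, blue, green, red), "depth" (480x640 float32, mm along the optical axis (not along the pixel's ray), 0 where there is no reading), "vfov" (degrees; the focal length in pixels is half the picture's height over the tangent of half this angle, whatever the lens; pixels are square), "cx", "cy" (the principal point, pixels), "T" (4x4, takes a point from camera to world coordinates). Camera axes: x right, y down, z forward; pixel columns grow to the right and rows downward; lengths in mm; the calibration is good to about 2 mm. The wrist camera is an equidistant fisheye: a pixel r from the principal point sees the ray r / f radians off the axis. A picture is of the moment at which its call begins.
- arm.hand_in(): hands the job in, once; it reports no verdict.
Trained networks look in the newest picture that a camera, given by its name, has taken for a name from the list of things; names that differ only in an ending like _2 or _b are one class to them, and where a whole thing is asked for, a point or a joint stands for the part that bears it (a point fixed in the world has none). Each returns a list of dicts, best first, with "confidence" (0 to 1); they miss things now and then, are a little off and sometimes report something else, mostly with a low value. They report only what shows in the picture. A call takes as long as a camera call. They do not tell look-alikes from the thing itself.
- arm.regions_of(camera, query): "mask" (480x640 bool, what is visible of it) and "rect" ([left, top, right, bottom] in pixels, round what is visible of it).
The state is a dict: "clock": time; "joint_positions": joint angles; "qd": joint speeds; "effort": joint torques, N m; "tool_pos": TCP position; "tcp_rot": TCP orientation; "contact_force": force on the tool from outside, world axes, zero at the start; "ft_torque": the same for the moment, N m; "opening": opening from 0.0 (shut) to 1.0 (fully open).
Only numpy, scipy, OpenCV 4.12 (cv2) and the standard library are available. Lean on these libraries where they do the work, as an engineer would, in place of code of your own. Each camera call takes 0.05 s, during which the arm holds its last target.

### The job

Roll the steel sleeve weight that lies on the grey mat over to the yellow line by pushing its top sideways with a fingertip, and leave it at rest on the mat, centred over the yellow line and lying along it, with the line showing at both ends. Its calibrated surface must not be gripped, so do not pick it up, and make it roll instead of dragging it; do not disturb the ring gauge, the small standing weight or the brass adaptor beside the mat.

Things in the scene. Friction and masses are not known exactly. Their poses are not given: they have to be found in the camera images.
- weight_mid (a point): Middle of the lying steel sleeve weight, on its axis: a loose smooth cylinder, 43 mm in diameter, 150 mm long, about 0.8 kg; its z runs along the cylinder, its x points up at the start and turns as it rolls. At rest this point is 24.5 mm above the worktop, the top of the weight 46 mm. It starts about midway between the lines and within 3 degrees of parallel to them.
- mat: Grey mat, 224 x 186 x 3 mm, fixed; origin at the centre of its underside, x along its 224 mm side. Both lines run along its x, 45 mm either side of its middle. On it the weight rolls without slipping when its top is pressed lightly and pushed sideways, half as far as the fingertip travels, and it stops soon after it is let go.
- yellow_line: Yellow line painted on the mat, 204 mm long along its x, 5 mm wide, flat; the origin is its centre, 3 mm above the worktop. It may be on either side of the weight.
- white_line: White line on the mat, same size and axes, on the other side of the weight; not the target.
- ring_gauge: Steel ring gauge, 54 mm across and 18 mm high, lying loose left of the mat (+y); origin at the centre of its underside. Leave alone.
- small_weight: Small steel weight with a neck, 25 mm across and 58 mm high, standing loose right of the mat (-y); origin at the centre of its underside. Leave alone.
- brass_adaptor: Brass hexagon adaptor, 31 mm across and 40 mm high, standing loose before the near side of the mat (-x); origin at the centre of its underside. Leave alone.
There are look-alikes about, which are no part of the job. Several things look just like the part that bears weight_mid: the one meant starts farthest from the robot's base.

How it is judged:
By the outcome, as a careful person would: the job done as asked, in the order asked, and still so for the second after the job is handed in, with the robot touching nothing.
It also fails if it takes over 45 s, if anything falls off the work surface, if the arm or the gripper's body presses on something with over 40 N, if the wrist force passes 120 N, or if a joint passes its speed limit or range.

## Working session

There is one attempt and no reset: what is moved stays moved. The work goes in short steps, Python scripts to look and compute and a tool call to move; the robot and the scene stay as the last step left them, time stands still between calls to the robot, and variables do not carry over. Pictures are saved under pics/ and viewed, and the job is handed in when it is done.

Besides the shell and the picture viewer there is one more tool, called after "Emit:" as name([rows], argument=value, ...), one row to a line, values as JSON. play_rows: Moves the arm, as the interface text tells. Its arguments: {"type":"object","properties":{"steps":{"type":"array","items":{"type":"array","items":{"type":"number"}}},"grip_force":{"type":"number"}},"required":["steps"]}

```bash
ls; mkdir -p pics
cat > h.py <<'E'
import numpy as np,cv2
from rig import arm
def px2w(c,u,v,d):
    f=240/np.tan(np.radians(c["vfov"])/2)
    p=np.stack([(u-c["cx"])/f*d,(v-c["cy"])/f*d,d,np.ones_like(d)],-1)
    return (p@np.array(c["T"]).T)[...,:3]
def cloud(c):
    v,u=np.mgrid[0:480,0:640].astype(float)
    return px2w(c,u,v,c["depth"].astype(float))
def w2px(c,P):
    f=240/np.tan(np.radians(c["vfov"])/2)
    q=np.linalg.inv(c["T"])@np.append(P,1)
    return q[0]/q[2]*f+c["cx"],q[1]/q[2]*f+c["cy"]
E
python3 - <<'E'
from h import *
for n in("top","side"):
    c=arm.read_camera(n); cv2.imwrite(f"pics/{n}0.png",c["color"]); W=cloud(c)
    for q in("weight_mid","mat","yellow_line","white_line","ring_gauge","small_weight","brass_adaptor"):
        for r in arm.regions_of(n,q):
            m=r["mask"]&(c["depth"]>0); print(n,q,round(r["confidence"],2),[int(x) for x in r["rect"]],np.median(W[m],0).round() if m.any() else None)
s=arm.get_state();print(s)
E
```

```text
pics
top weight_mid 0.97 [288, 115, 311, 191] [ 477. -252.   42.]
top weight_mid 0.79 [291, 315, 318, 331] [ 139. -268.   38.]
top mat 0.73 [252, 102, 345, 211] [ 478. -242.    3.]
top yellow_line 0.7 [268, 108, 281, 199] [ 516. -204.    3.]
top white_line 0.58 [270, 118, 279, 202] [ 456. -202.    4.]
top white_line 0.54 [314, 115, 320, 206] [ 473. -293.    3.]
top ring_gauge 0.5 [237, 124, 242, 139] [ 524. -130.   17.]
top small_weight 0.68 [353, 130, 364, 147] [ 513. -375.   34.]
side weight_mid 0.97 [212, 279, 303, 331] [ 178. -318.   37.]
side weight_mid 0.68 [347, 211, 410, 246] [ 425. -268.   34.]
side mat 0.97 [307, 211, 452, 279] [ 418. -291.    2.]
side yellow_line 0.53 [351, 249, 382, 262] [ 442. -294.    3.]
side white_line 0.41 [346, 211, 413, 247] [ 426. -268.   34.]
side small_weight 0.73 [428, 241, 447, 270] [ 513. -385.   30.]
side brass_adaptor 0.85 [319, 254, 329, 281] [ 321. -295.   21.]
{'clock': 0.8, 'joint_positions': array([-1.34530665e+00,  3.80574758e-01,  1.29740580e+00, -2.15409107e-05,
        1.46360810e+00, -2.15302041e-01]), 'qd': array([ 0.0006569 ,  0.00043323,  0.00106141, -0.00074503,  0.00170168,
        0.00021544]), 'effort': array([ 9.03481632e-04, -4.48293865e+01, -2.31457829e+01, -1.43607049e-04,
        4.15610366e-04, -1.78290202e-05]), 'tool_pos': array([ 234.64992602, -497.40440166,  404.7340048 ]), 'tcp_rot': array([ 0.37859047,  0.59721821, -0.37860322,  0.59720957]), 'contact_force': array([-0.4383058 ,  1.04406011, -0.48562731]), 'ft_torque': array([ 0.00301282, -0.05379821, -0.02608226]), 'opening': 1.00063713927246}
```

View pics/top0.png

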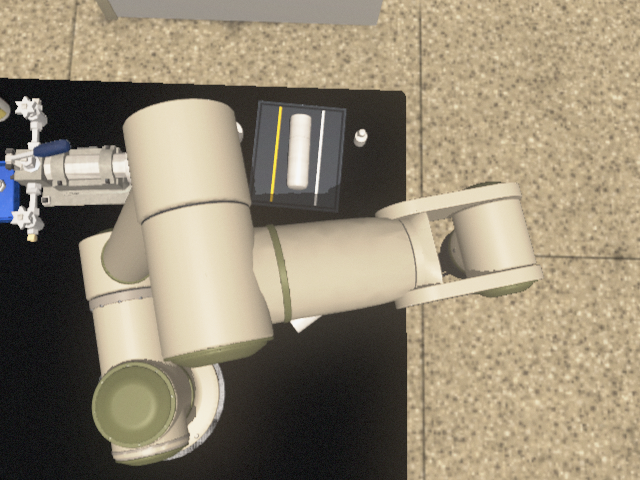

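View pics/side0.png

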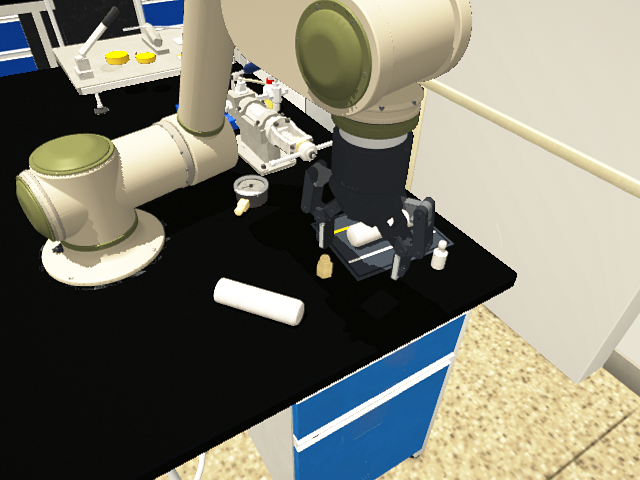

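Run:
```python
import cv2
a=cv2.imread("pics/top0.png")[85:225,220:380];b=cv2.imread("pics/side0.png")[190:330,210:470]
cv2.imwrite("pics/tc.png",cv2.resize(a,None,fx=4,fy=4,interpolation=2));cv2.imwrite("pics/sc.png",cv2.resize(b,None,fx=3,fy=3,interpolation=2))
```

```text
(no output)
```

View pics/tc.png

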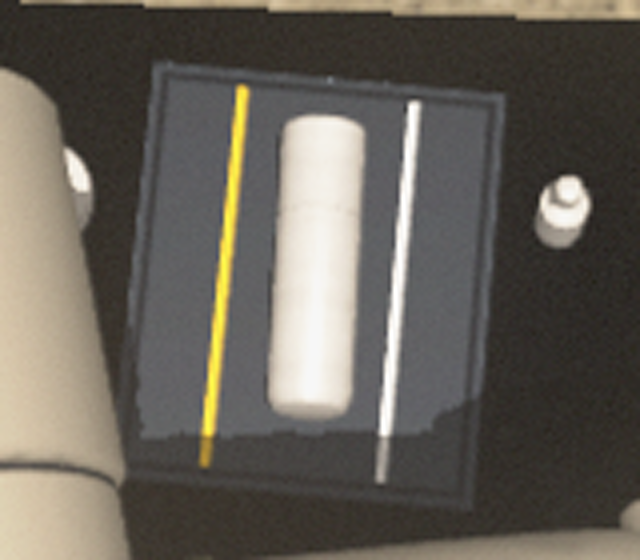

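View pics/sc.png

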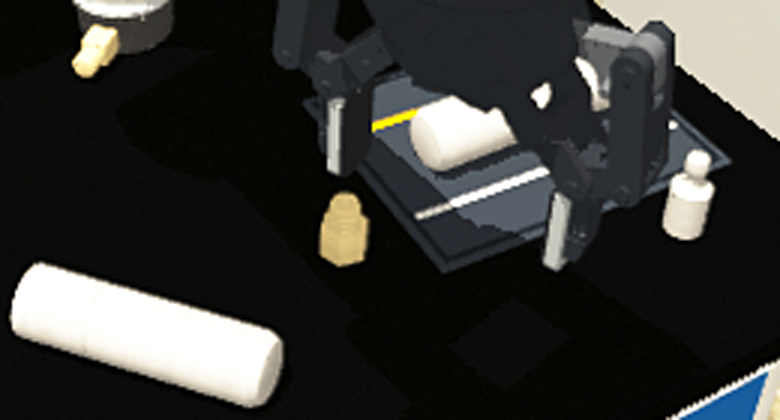

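Two things look like weight_mid. One lies on the mat at top (299,152), side (378,230), world (477,-252). The other lies near the base at top (304,323), side (258,303), world (178,-318). I choose the one on the mat, since it is farthest from the base and lies between the lines; the crop confirms this. Yellow is on its +y side. Next I'll measure precisely.

```bash
cat >> h.py <<'E'
def measure(c,verbose=True):
    W=cloud(c); hsv=cv2.cvtColor(c["color"],cv2.COLOR_BGR2HSV); H,S,V=[hsv[...,i].astype(int) for i in range(3)]
    box=(W[...,0]>350)&(W[...,0]<610)&(W[...,1]>-350)&(W[...,1]<-130)&(c["depth"]>0)
    out={}
    yel=box&(H>18)&(H<36)&(S>120)&(V>60)&(W[...,2]<9)
    whi=box&(S<60)&(V>110)&(W[...,2]<9)&(W[...,1]<-265)
    v,u=np.mgrid[0:480,0:640].astype(float)
    T=np.array(c["T"])
    def onplane(m,z):
        a=px2w(c,u[m],v[m],np.ones(m.sum())); o=T[:3,3]; d=a-o; return o+d*((z-o[2])/d[:,2])[:,None]
    for n,m in(("yellow",yel),("white",whi)):
        if m.sum()<15: continue
        P=onplane(m,3)[:,:2]; vx,vy,x0,y0=cv2.fitLine(P.astype(np.float32),cv2.DIST_HUBER,0,.01,.01).ravel()
        if vx<0: vx,vy=-vx,-vy
        d=np.array([vx,vy]);t=(P-[x0,y0])@d
        out[n]=dict(c=np.array([x0,y0])+d*(t.min()+t.max())/2,ang=np.degrees(np.arctan2(vy,vx)),L=np.ptp(t),n=m.sum())
    wm=box&(W[...,2]>27)&(W[...,2]<52)&(S<60)
    P=W[wm]
    if len(P)>50:
        from scipy.optimize import least_squares
        g=np.array([P[:,0].mean(),P[:,1].mean()])
        # axis: y=y0+tan(a)(x-gx), height zc ; radius 21.5
        def res(p):
            a=p[1];d=np.array([np.cos(a),np.sin(a)]);n=np.array([-d[1],d[0]])
            s=(P[:,:2]-g)@n-p[0]; return np.hypot(s,P[:,2]-p[2])-21.5
        r=least_squares(res,[0,0,24.5],loss="soft_l1",f_scale=1.5); a=r.x[1]
        d=np.array([np.cos(a),np.sin(a)]);n=np.array([-d[1],d[0]]);t=(P[:,:2]-g)@d
        out["cyl"]=dict(c=g+n*r.x[0]+d*(t.min()+t.max())/2,ang=np.degrees(a),L=np.ptp(t),z=r.x[2],n=len(P),rms=np.sqrt((res(r.x)**2).mean()))
    if verbose:
        for k,q in out.items(): print(k,{a:np.round(b,2).tolist() for a,b in q.items()})
    return out
E
python3 - <<'E'
from h import *
c=arm.read_camera("top"); o=measure(c); W=cloud(c)
print(np.array(c["T"]).round(2).tolist())
# ring gauge and other heights near: 
for x in range(380,620,30): print(x,[ (lambda m:int(W[m][:,2].max()) if m.sum()>0 else -1)((abs(W[...,0]-x)<15)&(abs(W[...,1]-y)<10)&(W[...,2]<300)) for y in range(-400,0,20)])
from scipy.spatial.transform import Rotation as R
print(R.from_quat(arm.get_state()["tcp_rot"]).as_matrix().round(3))
E
```

```text
yellow {'c': [487.19, -204.43], 'ang': -3.7300000190734863, 'L': 205.29, 'n': 294}
white {'c': [481.37, -293.92], 'ang': -3.619999885559082, 'L': 205.19, 'n': 436}
cyl {'c': [482.42, -251.61], 'ang': -1.65, 'L': 152.54, 'z': 24.11, 'n': 1515, 'rms': 2.41}
[[0.02, -0.98, 0.18, 103.0], [-1.0, -0.03, -0.02, -256.31], [0.02, -0.18, -0.98, 1243.57], [0.0, 0.0, 0.0, 1.0]]
380 [4, 4, 7, 9, 8, 8, 8, 10, 9, 12, 9, 9, 9, -1, -1, -1, -1, -1, -1, -1]
410 [5, 7, 5, 8, 8, 9, 33, 51, 51, 9, 10, 9, 8, 5, -1, -1, -1, -1, -1, -1]
440 [4, 7, 7, 8, 9, 9, 35, 51, 50, 30, 8, 9, 8, 5, -1, -1, -1, -1, -1, -1]
470 [8, 5, 5, 7, 9, 9, 40, 51, 52, 8, 10, 8, 11, 4, -1, -1, -1, -1, -1, -1]
500 [4, 62, 37, 9, 10, 11, 39, 50, 50, 8, 9, 11, 9, 26, 19, -1, -1, -1, -1, -1]
530 [5, 60, 52, 7, 8, 7, 39, 52, 51, 8, 8, 9, 8, 21, 23, -1, -1, -1, -1, -1]
560 [6, 7, 5, 8, 10, 8, 39, 49, 46, 8, 8, 7, 8, 6, 6, -1, -1, -1, -1, -1]
590 [8, 6, 6, 7, 7, 8, 8, 9, 8, 9, 8, 9, 6, 6, 7, 6, 4, 4, 6, 5]
[[-0.     0.904  0.427]
 [-0.     0.427 -0.904]
 [-1.    -0.     0.   ]]
```

Emit:
play_rows([
  [0,12,-4,0,0,0,0],
  [3,31,-11.3,28,0,0,0],
  [8,31,-11.3,28,0,0,0],
  [10.5,31,-11.3,28,0,0,0],
  [10.5,31,-11.3,28,0,0,0],
])

```text
clock: 1.35
tool_pos: [396.6, -334.5, 345.6]
tcp_rot: [-0.513, -0.486, 0.513, -0.487]
contact_force: [0.1, -1.0, 0.3]
opening: 0.144
```

```bash
cat >> h.py <<'E'
from scipy.spatial.transform import Rotation as R
def goto(p,ang=-92.6):
    s=arm.get_state(); M=R.from_quat(s["tcp_rot"]).as_matrix()
    print("t",round(s["clock"],2),"pos",s["tool_pos"].round(1),"zang",np.degrees(np.arctan2(M[1,2],M[0,2])).round(2),"F",s["contact_force"].round(1),"op",round(s["opening"],3))
    if p is not None:
        print("shift cm",(M.T@(np.array(p)-s["tool_pos"])/10).round(2),"roll",round(np.degrees(np.arctan2(M[1,2],M[0,2]))-ang,2),"xdown",M[:,0].round(4))
E
python3 -c "
from h import *
goto([467,-262,300])"
```

```text
t 1.35 pos [ 396.6 -334.5  345.6] zang -93.05 F [ 0.1 -1.   0.3] op 0.144
shift cm [ 4.56  6.63 -7.62] roll -0.45 xdown [ 9.0e-04 -1.2e-03 -1.0e+00]
```

Emit:
play_rows([
  [2,3,-3.5,0,0,0,0],
  [3.5,5.5,-6.5,0,0,0,0],
  [3.5,5.5,-6.5,0,0,0,0],
  [3.5,5.5,-6.5,0,0,0,0],
  [3.5,5.5,-6.5,0,0,0,0],
])

```text
clock: 1.85
tool_pos: [453.5, -274.3, 311.3]
tcp_rot: [-0.512, -0.487, 0.512, -0.488]
contact_force: [0.1, -0.2, 0.6]
opening: -0.005
```

```bash
python3 -c "
from h import *
goto([467,-262,230])
for n in('side','wrist','top'):
  c=arm.read_camera(n); cv2.imwrite(f'pics/{n}1.png',c['color'])
cv2.imwrite('pics/s1c.png',cv2.resize(cv2.imread('pics/side1.png')[150:300,260:480],None,fx=3.5,fy=3.5))
measure(c)
"
```

```text
t 1.85 pos [ 453.5 -274.3  311.3] zang -92.79 F [ 0.1 -0.2  0.6] op -0.005
shift cm [ 8.13  1.29 -1.3 ] roll -0.19 xdown [ 6.e-04 -1.e-03 -1.e+00]
yellow {'c': [487.09, -204.38], 'ang': -3.6500000953674316, 'L': 205.08, 'n': 83}
white {'c': [435.72, -291.54], 'ang': -3.7899999618530273, 'L': 129.86, 'n': 355}
cyl {'c': [434.23, -250.75], 'ang': -2.2, 'L': 55.46, 'z': 23.64, 'n': 383, 'rms': 3.29}
```

View pics/s1c.png

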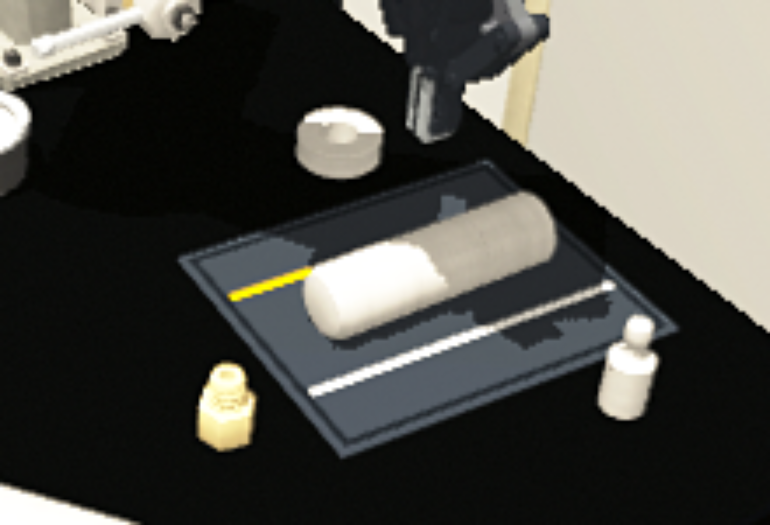

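View pics/wrist1.png

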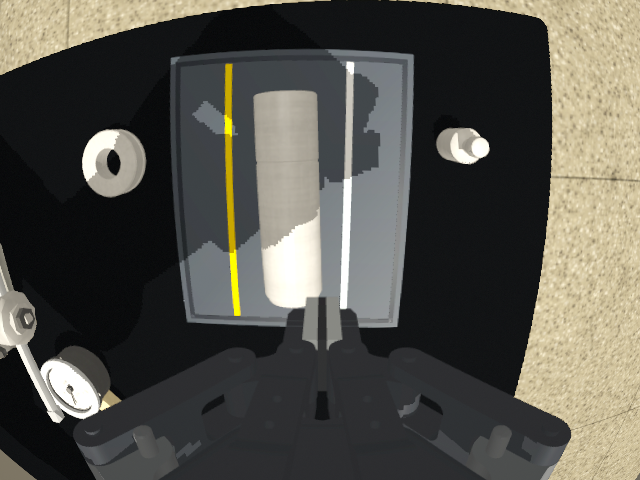

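View pics/top1.png

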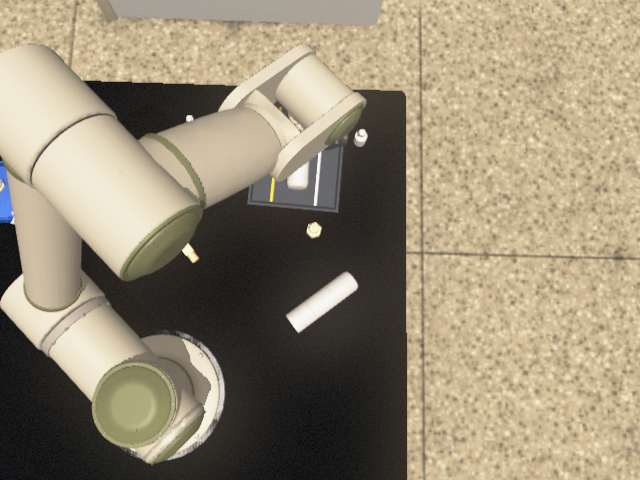

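```bash
python3 - <<'E'
s=open("h.py").read()
s=s.replace('''    p=np.stack([(u-c["cx"])/f*d,(v-c["cy"])/f*d,d,np.ones_like(d)],-1)''','''    a=(u-c["cx"])/f; b=(v-c["cy"])/f
    if c.get("fish"):
        r=np.hypot(a,b)+1e-9; k=np.tan(np.minimum(r,1.5))/r; a=a*k; b=b*k
    p=np.stack([a*d,b*d,d,np.ones_like(d)],-1)''')
s+='''
def look(name,tag):
    c=arm.read_camera(name); c["fish"]=name=="wrist"; cv2.imwrite(f"pics/{tag}.png",c["color"]); return c
'''
open("h.py","w").write(s)
E
python3 - <<'E'
from h import *
c=look("wrist","w2"); o=measure(c)
W=cloud(c)
# gripper tip points
M=R.from_quat(arm.get_state()["tcp_rot"]).as_matrix(); p=arm.get_state()["tool_pos"]
L=(W-p)@M; m=(L[...,0]>158)&(L[...,0]<180)&(abs(L[...,1])<40)&(abs(L[...,2])<60)&(c["depth"]>0)
print(m.sum(),np.percentile(L[m],[1,5,50,95,99],axis=0).round(1))
E
```

```text
yellow {'c': [486.89, -205.09], 'ang': -3.700000047683716, 'L': 205.07, 'n': 1792}
white {'c': [480.41, -316.02], 'ang': -6.769999980926514, 'L': 223.33, 'n': 17213}
cyl {'c': [484.43, -252.89], 'ang': -1.51, 'L': 148.67, 'z': 24.6, 'n': 12777, 'rms': 0.61}
710 [[ 1.581e+02  6.300e+00 -1.290e+01]
 [ 1.585e+02  6.500e+00 -1.160e+01]
 [ 1.629e+02  1.050e+01  1.000e-01]
 [ 1.679e+02  1.130e+01  1.170e+01]
 [ 1.690e+02  1.160e+01  1.290e+01]]
```

Emit:
play_rows([
  [3,1.5,-1.2,0,0,0,0],
  [6,1.5,-1.2,0,0,0,0],
  [8.5,1.5,-1.2,0,0,0,0],
  [8.5,1.5,-1.2,0,0,0,0],
])

```text
clock: 2.45
tool_pos: [468.7, -262.3, 223.4]
tcp_rot: [-0.512, -0.49, 0.512, -0.486]
contact_force: [0.7, 0.2, 1.3]
opening: 0.0
```

```bash
python3 -c "
from h import *
goto([469,-262,219])"
```

```text
t 2.45 pos [ 468.7 -262.3  223.4] zang -92.8 F [0.7 0.2 1.3] op 0.0
shift cm [ 0.44  0.03 -0.03] roll -0.2 xdown [-0.0042  0.0036 -1.    ]
```

Emit:
play_rows([
  [0.15,0,0,0,0,0,0],
  [0.3,0,0,0,0,0,0],
  [0.3,0,0,0,0,0,0],
])

```text
clock: 2.75
tool_pos: [469.4, -262.5, 223.9]
tcp_rot: [0.512, 0.487, -0.512, 0.489]
contact_force: [-0.6, -0.1, -0.2]
opening: -0.002
```

Emit:
play_rows([
  [0.1,0,0,0,0,0,0],
  [0.1,0,0,0,0,0,0],
])

```text
clock: 2.95
tool_pos: [469.4, -262.2, 222.2]
tcp_rot: [0.512, 0.488, -0.512, 0.488]
contact_force: [-0.5, 0.4, 0.1]
opening: 0.001
```

Emit:
play_rows([
  [0.2,0,0,0,0,0,0],
  [0.2,0,0,0,0,0,0],
  [0.2,0,0,0,0,0,0],
])

```text
clock: 3.25
tool_pos: [469.4, -262.2, 219.7]
tcp_rot: [-0.512, -0.488, 0.512, -0.488]
contact_force: [-0.9, 0.3, -0.2]
opening: -0.006
```

Emit:
play_rows([
  [0.1,0,0,0,0,0,0],
  [0.1,0,0,0,0,0,0],
])

```text
clock: 3.45
tool_pos: [469.4, -262.4, 219.0]
tcp_rot: [-0.512, -0.488, 0.512, -0.488]
contact_force: [-1.8, -0.2, 2.0]
opening: -0.002
```

Emit:
play_rows([
  [0.07,0,0,0,0,0,0],
  [0.07,0,0,0,0,0,0],
])

```text
clock: 3.65
tool_pos: [469.4, -262.5, 218.8]
tcp_rot: [-0.512, -0.487, 0.512, -0.488]
contact_force: [-1.9, -0.6, 6.4]
opening: -0.002
```

Emit:
play_rows([
  [0,0,-0.3,0.2,0,0,0],
  [0,0,-0.7,0.4,0,0,0],
  [0,0,-1.1,0.6,0,0,0],
  [0,0,-1.5,0.8,0,0,0],
  [0,0,-1.7,1,0,0,0],
])

```text
clock: 4.15
tool_pos: [470.0, -245.2, 219.2]
tcp_rot: [-0.516, -0.483, 0.516, -0.484]
contact_force: [-4.5, -0.2, 14.3]
opening: -0.003
```

Run:
```python
from h import *
goto(None);c=look("wrist","w3"); o=measure(c)
```

```text
t 4.15 pos [ 470.  -245.2  219.2] zang -93.73 F [-4.5 -0.2 14.3] op -0.003
yellow {'c': [504.42, -206.18], 'ang': -3.630000114440918, 'L': 169.39, 'n': 3074}
white {'c': [480.57, -308.18], 'ang': -2.940000057220459, 'L': 223.42, 'n': 31671}
cyl {'c': [484.39, -244.38], 'ang': -1.54, 'L': 149.18, 'z': 24.59, 'n': 19948, 'rms': 0.61}
```

View pics/w3.png

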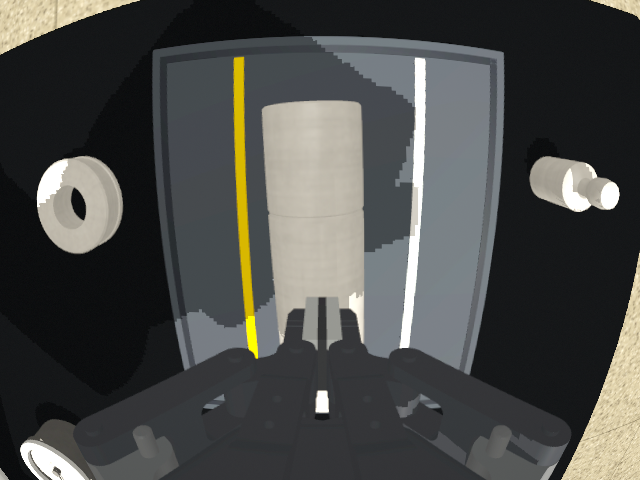

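The roll is clean: 17 mm of tip travel moved the weight 8.5 mm, and its yaw is unchanged. Continuing the stroke.

Emit:
play_rows([
  [-0.03,0,-0.4,0,0,0,0],
  [-0.03,0,-0.8,0,0,0,0],
  [-0.03,0,-1.2,0,0,0,0],
  [-0.03,0,-1.5,0,0,0,0],
  [-0.03,0,-1.6,0,0,0,0],
])

```text
clock: 4.7
tool_pos: [470.8, -229.0, 219.1]
tcp_rot: [-0.516, -0.484, 0.516, -0.483]
contact_force: [-6.5, -0.2, 11.6]
opening: 0.002
```

Emit:
play_rows([
  [-0.8,0,0,0,0,0,0],
  [-1.2,-2,1.5,0,0,0,0],
  [-1.2,-3.5,1.9,0,0,0,0],
  [-1.2,-3.5,1.9,0,0,0,0],
  [-1.2,-3.5,1.9,0,0,0,0],
])

```text
clock: 5.2
tool_pos: [435.3, -246.1, 230.6]
tcp_rot: [0.516, 0.483, -0.516, 0.483]
contact_force: [0.2, -0.4, -0.6]
opening: -0.005
```

Run:
```python
from h import *
c=look("wrist","w4"); o=measure(c)
y=o["cyl"]["c"]; a=np.radians(-1.5)
goto([y[0]-48,y[1]-8.5,219])
```

```text
yellow {'c': [486.47, -204.96], 'ang': -3.630000114440918, 'L': 205.58, 'n': 3383}
white {'c': [478.88, -306.62], 'ang': -1.809999942779541, 'L': 222.09, 'n': 36575}
cyl {'c': [485.42, -236.01], 'ang': -1.53, 'L': 148.09, 'z': 24.62, 'n': 25333, 'rms': 0.55}
t 5.25 pos [ 435.6 -246.   230.5] zang -93.75 F [-0.3 -0.5 -0.4] op -0.004
shift cm [ 1.15  0.17 -0.16] roll -1.15 xdown [ 5.e-04 -2.e-04 -1.e+00]
```

Emit:
play_rows([
  [0.6,0.1,-0.1,0,0,0,0],
  [1.05,0.1,-0.1,0,0,0,0],
  [1.18,0.1,-0.1,0,0,0,0],
  [1.18,0.1,-0.1,0,0,0,0],
])

```text
clock: 5.65
tool_pos: [436.5, -245.2, 218.8]
tcp_rot: [-0.516, -0.483, 0.516, -0.484]
contact_force: [-1.6, -1.2, 6.8]
opening: -0.001
```

Emit:
play_rows([
  [0,0,-0.4,0,0,0,0],
  [0,0,-0.8,0,0,0,0],
  [0,0,-1.2,0,0,0,0],
  [0,0,-1.5,0,0,0,0],
  [0,0,-1.6,0,0,0,0],
])

```text
clock: 6.15
tool_pos: [437.2, -228.8, 219.2]
tcp_rot: [-0.516, -0.484, 0.516, -0.484]
contact_force: [-6.3, -0.1, 13.9]
opening: 0.002
```

Run:
```python
from h import *
goto(None);c=look("wrist","w5"); o=measure(c)
```

```text
t 6.15 pos [ 437.2 -228.8  219.2] zang -93.69 F [-6.3 -0.1 13.9] op 0.002
yellow {'c': [487.77, -204.01], 'ang': -4.019999980926514, 'L': 195.57, 'n': 974}
white {'c': [478.57, -302.75], 'ang': -0.7099999785423279, 'L': 222.4, 'n': 40561}
cyl {'c': [488.58, -228.25], 'ang': -1.53, 'L': 141.79, 'z': 24.61, 'n': 27510, 'rms': 0.59}
```

Emit:
play_rows([
  [-0.03,0,-0.4,0,0,0,0],
  [-0.03,0,-0.8,0,0,0,0],
  [-0.03,0,-1.2,0,0,0,0],
  [-0.03,0,-1.5,0,0,0,0],
  [-0.03,0,-1.6,0,0,0,0],
])

```text
clock: 6.7
tool_pos: [438.0, -212.7, 219.2]
tcp_rot: [-0.515, -0.484, 0.516, -0.483]
contact_force: [-7.3, -0.5, 11.4]
opening: 0.002
```

Emit:
play_rows([
  [-0.8,0,0,0,0,0,0],
  [-1.2,1,1,0,0,0,0],
  [-1.2,2.5,1.7,0,0,0,0],
  [-1.2,2.5,1.7,0,0,0,0],
  [-1.2,2.5,1.7,0,0,0,0],
])

```text
clock: 7.2
tool_pos: [461.9, -231.4, 230.6]
tcp_rot: [-0.516, -0.484, 0.516, -0.483]
contact_force: [-1.0, -0.4, -0.3]
opening: 0.0
```

Run:
```python
from h import *
c=look("wrist","w6"); o=measure(c)
y=o["cyl"]["c"]
goto([y[0]-23,y[1]-8.5,219])
```

```text
yellow {'c': [577.26, -211.09], 'ang': -3.3399999141693115, 'L': 23.28, 'n': 431}
white {'c': [483.04, -304.25], 'ang': -0.7699999809265137, 'L': 221.87, 'n': 34638}
cyl {'c': [491.94, -219.91], 'ang': -1.53, 'L': 135.52, 'z': 24.62, 'n': 20325, 'rms': 0.52}
t 7.25 pos [ 461.7 -231.3  230.6] zang -93.73 F [ 0.7  0.4 -0.3] op 0.004
shift cm [ 1.16  0.71 -0.33] roll -1.13 xdown [-9.e-04  8.e-04 -1.e+00]
```

Emit:
play_rows([
  [0.6,0.2,-0.35,0,0,0,0],
  [1.05,0.2,-0.35,0,0,0,0],
  [1.18,0.2,-0.35,0,0,0,0],
  [1.18,0.2,-0.35,0,0,0,0],
])

```text
clock: 7.65
tool_pos: [464.1, -228.3, 219.2]
tcp_rot: [-0.516, -0.484, 0.516, -0.483]
contact_force: [-2.3, 0.7, 3.4]
opening: 0.001
```

Emit:
play_rows([
  [0,0,-0.4,0,0,0,0],
  [0,0,-0.8,0,0,0,0],
  [0,0,-1.2,0,0,0,0],
  [0,0,-1.4,0,0,0,0],
  [0,0,-1.4,0,0,0,0],
])

```text
clock: 8.15
tool_pos: [464.7, -213.9, 219.3]
tcp_rot: [-0.516, -0.484, 0.516, -0.483]
contact_force: [-3.9, -0.1, 7.8]
opening: 0.002
```

Emit:
play_rows([
  [-0.03,0,-0.3,0,0,0,0],
  [-0.03,0,-0.7,0,0,0,0],
  [-0.03,0,-1.1,0,0,0,0],
  [-0.03,0,-1.3,0,0,0,0],
  [-0.03,0,-1.3,0,0,0,0],
])

```text
clock: 8.65
tool_pos: [465.7, -200.7, 219.3]
tcp_rot: [-0.516, -0.484, 0.516, -0.483]
contact_force: [-4.8, -0.5, 5.7]
opening: -0.002
```

Run:
```python
from h import *
goto(None)
c=look("wrist","w7"); o=measure(c)
```

```text
t 8.65 pos [ 465.7 -200.7  219.3] zang -93.71 F [-4.8 -0.5  5.7] op -0.002
yellow {'c': [577.03, -210.81], 'ang': -3.9700000286102295, 'L': 23.4, 'n': 524}
white {'c': [480.62, -300.11], 'ang': 1.8700000047683716, 'L': 229.92, 'n': 37228}
cyl {'c': [486.09, -206.26], 'ang': -1.52, 'L': 147.96, 'z': 24.62, 'n': 21529, 'rms': 0.61}
```

Emit:
play_rows([
  [0,0,-0.15,0,0,0,0],
  [0,0,-0.25,0,0,0,0],
  [0,0,-0.25,0,0,0,0],
  [0,0,-0.25,0,0,0,0],
])

```text
clock: 9.1
tool_pos: [465.9, -198.5, 219.3]
tcp_rot: [-0.516, -0.484, 0.516, -0.483]
contact_force: [-4.4, -0.1, 5.3]
opening: 0.004
```

Emit:
play_rows([
  [-0.3,0,-0.25,0,0,0,0],
  [-1.5,0,0,0,0,0,0],
  [-5,-2,0,0,0,0,0],
  [-9,-5,2,0,0,0,0],
  [-9,-5,2,0,0,0,0],
])

```text
clock: 9.6
tool_pos: [413.9, -216.3, 312.9]
tcp_rot: [0.517, 0.481, -0.516, 0.485]
contact_force: [0.6, -0.3, 0.1]
opening: -0.0
```

Run:
```python
from h import *
goto(None)
c=look("wrist","w8"); o=measure(c)
```

```text
t 9.6 pos [ 413.9 -216.3  312.9] zang -93.82 F [ 0.6 -0.3  0.1] op -0.0
yellow {'c': [486.45, -205.17], 'ang': -3.5799999237060547, 'L': 204.44, 'n': 272}
white {'c': [480.72, -300.17], 'ang': -0.9200000166893005, 'L': 225.92, 'n': 24196}
cyl {'c': [485.79, -205.01], 'ang': -1.5, 'L': 148.77, 'z': 24.58, 'n': 13392, 'rms': 0.64}
```

View pics/w8.png

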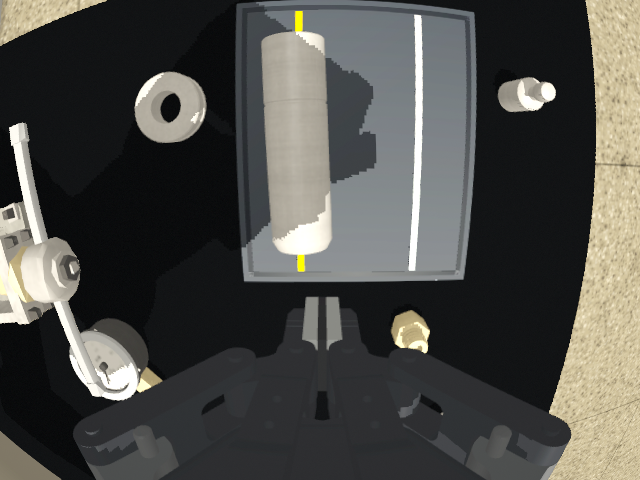

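The yellow line shows at both ends of the weight, at (299,20) and (301,262). The ring (170,107), small weight (525,95) and adaptor (410,330) are all standing as before. I'll make one last check that it is at rest, then hand in.

Emit:
play_rows([
  [-1,0,0,0,0,0,0],
  [-1,0,0,0,0,0,0],
  [-1,0,0,0,0,0,0],
  [-1,0,0,0,0,0,0],
  [-1,0,0,0,0,0,0],
])

```text
clock: 10.15
tool_pos: [415.2, -215.5, 318.8]
tcp_rot: [-0.516, -0.484, 0.516, -0.483]
contact_force: [-0.6, 0.7, 0.3]
opening: 0.002
```

Run:
```python
from h import *
goto(None)
c=look("wrist","w9"); o=measure(c)
d=o["cyl"]["c"]-[486.7,-205.1]; a=np.radians(-3.67)
print("along",d@[np.cos(a),np.sin(a)],"across",d@[-np.sin(a),np.cos(a)])
print(arm.hand_in())
```

```text
t 10.15 pos [ 415.2 -215.5  318.8] zang -93.72 F [-0.6  0.7  0.3] op 0.002
yellow {'c': [487.11, -205.43], 'ang': -3.809999942779541, 'L': 204.82, 'n': 279}
white {'c': [480.32, -300.29], 'ang': -0.8999999761581421, 'L': 226.06, 'n': 23330}
cyl {'c': [485.84, -205.0], 'ang': -1.53, 'L': 148.71, 'z': 24.58, 'n': 12934, 'rms': 0.66}
along -0.8597979222179373 across 0.040664370560501206
the job is handed in; nothing more can be done
None
```

I rolled the steel sleeve weight onto the yellow line in three strokes of the shut fingertips, pressing its top with about 3–14 N. I then lifted clear and handed in at about 10 s. It rolled without slipping, moving half as far as the fingertip, and was never gripped.

**Position:** the last check put its centre within about 0.1 mm of the line across and 0.9 mm along. It had not moved in the half second between the last two pictures. The line shows at both ends.

**Left over:** the weight still lies about 2.1° off parallel to the line. That is the angle it started with. Pushing off-centre did not change it, and I did not try to straighten it because that would have meant dragging or gripping it.

**Neighbours:** the ring gauge, small weight and brass adaptor stand in the last picture I viewed as they did in the earlier ones. I judged this by eye and did not measure their positions.

**Check that disagreed:** my code's fits for the white line were unreliable in the close wrist views, so I did not use them.

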